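# Load the sprung tape roll into the bench tape holder

### The job

Load the blue tape roll into the bench tape holder: squeeze its two sprung flanges together, lower it between the wooden cheeks and let it spring out so that both pins sit in the square recesses. Once it is in, tip the red-ended drag arm over so that it rests on the tape. Leave the cream roll and the other things on the bench where they are.

Things in the scene. Friction and masses are not known exactly. Their poses are not given: they have to be found in the camera images.
- blue_roll: The blue roll, a sprung spool, axle level at the start: tape 72 mm in diameter, 34 mm wide, between two octagonal 6 mm plywood flanges (80 mm across flats) that slide inwards; a steel pin (10 mm diameter, 35 mm long) stands out of the middle of each. Length over flanges 70 mm, over pins 140 mm. About 0.2 kg. Origin: its centre, 40 mm above the table at the start; y = axle, z up at the start.
- blue_roll_left (a joint): Inward slide (m) of the blue roll's flange and pin on its +y side: 0 = out, 0.012 = fully in, about 0.001 when seated. Spring 6 N when out, 13 N fully in. Both fully in: 46 mm over the flanges, 116 mm over the pins. Squeeze from above on the upper half of the outer flange faces, clear of the pins; 25 to 40 N of grip bottoms both springs.
- blue_roll_right (a joint): The same for the flange on its -y side; the two springs are alike, so the roll stays centred in the grip.
- cream_roll: The other roll, cream tape, otherwise like the blue one and not to be used. The two swap places between starts. Origin at its centre.
- dispenser: The tape holder, fixed: plywood base 205 (x) by 190 (y) by 15 mm, origin under its centre on the table. Two light-wood cheeks, 64 mm along x, 18 mm thick, tops 100 mm above the table, inner faces 124 mm apart (y = +62 and -62 mm). A cutter bar 52 mm high at x = 88 mm. The roll's axle goes along y, either way round. Its -x side faces the robot.
- recess (a point): Centre of the mouth of the square recess in the +y cheek's inner face, 74 mm above the table, at x = 0, y = 62 mm of the holder. The recess is 18 mm wide and high (65 to 83 mm above the table), 7 mm deep and blind; a mirror image is in the other cheek. The two recess floors are 138 mm apart.
- seat (a point): Point midway between the two recesses at the height of the axle when its pins lie on the bottoms of the recesses: 70 mm above the table over the holder's origin; axes as the holder's.
- drag_arm (a joint): Drag arm on the robot's side of the holder: steel strip 18 mm wide, hinged along y at x = -85 mm, 90 mm above the table, on a 100 mm high bracket. rad: 0 = parked, leaning 0.35 back towards -x; 0.35 = upright; grows towards +x. Very light (0.1 kg): pushed past upright from its -x side it falls by itself. It rests at about 1.67 on a seated roll, 2.1 with none.
- drag_tip (a point): Centre of the red roller (16 mm diameter, 20 mm wide) across the drag arm's tip, 95 mm from the hinge; when parked, at x = -118 mm of the holder, 179 mm above the table.
- jar: Dark capped jar, 68 mm diameter, 85 mm tall; origin under its centre. Bystander.
- mug: Black mug, 76 mm diameter, 90 mm tall; origin under its centre. Bystander.
- brush: Brush lying flat, along its x axis. Bystander.
- cedar_block: Reddish wooden block, 120 by 50 by 30 mm; origin under its centre. Bystander.
- tin: Flat brass tin, 60 mm diameter, 22 mm tall; origin under its centre. Bystander.

How it is judged:
On the way, in this order (a step that is already met when the one before it is completed fails the run):
1. the blue roll sits between the cheeks with both flanges sprung out and both pins in the recesses (x of blue_roll in the frame of seat between -0.006 and 0.006 m and y of blue_roll in the frame of seat between -0.004 and 0.004 m and z of blue_roll in the frame of seat between -0.005 and 0.011 m and angle between the y axis of blue_roll and the y axis of dispenser, either way round below 0.1 rad and value of joint each of blue_roll_left, blue_roll_right below 0.004 m), for 0.2 s.
2. the drag arm has been tipped over onto the seated roll (value of joint drag_arm between 1.45 and 1.9 rad), for 0.2 s.
At the end, for the whole second after the job is handed in: The blue roll's centre is within 6 mm (x) and 4 mm (y) of the seat point and no more than 5 mm below or 11 mm above it, its axle within 0.1 rad of the holder's y axis, both flanges sprung out to within 4 mm, the drag arm between 1.45 and 1.9 rad (resting on the tape), and all at rest (all of step 1 and all of step 2 and linear speed of blue_roll below 0.02 m/s and velocity of joint drag_arm between -0.1 and 0.1 rad/s); the robot touches nothing.
It fails at once if the cream roll is shifted more than 40 mm (distance of cream_roll from where it was at the start of the episode above 0.04 m).
It fails at once if the jar, mug, brush, cedar block or tin is shifted more than 40 mm (distance of any of jar, mug, brush, cedar_block, tin from where it was at the start of the episode above 0.04 m).
It also fails if it takes over 50 s, if anything falls off the work surface, if the arm or the gripper's body presses on something with over 40 N, if the wrist force passes 120 N, or if a joint passes its speed limit or range.

### The arm

A 7-joint arm with a two-finger parallel gripper is mounted at the origin on the work surface. World frame = base frame: x ahead of the robot, y to its left, z up, the work surface at z = 0. Lengths are in m, angles in rad, forces in N, time in s.
With the tool pointing down it reaches from about 0.4 to 0.9 m from the base axis. Payload 5.5 kg.
Tool frame: the origin (TCP) lies midway between the tips of the shut fingers; the grasp point (between the pads) lies 19 mm behind it (ctrl.grasp_offset is the distance from the TCP to the grasp point, in m); z points along the fingers, y is the line along which they close (so a half turn about z gives the same grasp; the last joint's range is limited). The gripper opens to 92 mm and grips with 3 to 60 N. Pads are 19 mm wide; open, the fingers measure 130 mm over their backs; the gripper's body (75 mm by 190 mm) begins 47 mm behind the grasp point.
Start: joints at [1.601, 0.501, -0.427, 1.55, 0.221, 1.138, -0.21], TCP at [0.15, -0.632, 0.227] pointing down, gripper open.
Joint ranges: [-2.88, 2.88], [-0.31, 2.03], [-1.54, 1.56], [0.2, 2.42], [-1.41, 4.55], [0.19, 2.02], [-2.57, 2.57]. Speed limits (rad/s): [2.57, 2.57, 3.14, 3.14, 3.14, 3.14, 3.14].

### API

Orientations are given as a rotation vector (axis times angle).
In Python, from cell import ctrl gives the robot as it stands. The module is installed in compiled form; this text tells all that it offers.
- The arm moves only by the tool jog_arm, never from a script. Its argument "series" is a list that holds one entry, the list of rows, each a list of 7 numbers: the shift along the world's x, y, z in mm, then the turn, a rotation vector about the world's x, y, z in degrees, then the finger opening in mm, from 0 to 91.8. A call has 1 to 20 rows; each row shifts and turns the commanded pose from where the row before left it; what a row does not reach is not made up. A row lasts 1/10 s, in which the tool goes at most 50 mm and 8.59 degrees, less where a joint would pass 70% of its speed; a pose out of reach is approached as far as the arm can. A call is refused whole if a number of a shift passes 50 or a number of a turn 8.59, either way. A call with a gripper value outside its range is refused whole. The fingers move at their own pace and stop on an object; the grip force is fixed at half the most. Time passes only in rows, so rows that do not move let the fingers close. It gives the time, the measured TCP pose, the force, the opening and the grip force at its end, in the units of the state.
- ctrl.observe(): the state, without advancing time (a new reading comes with each control period).
- ctrl.camera(name): name is "scene" or "side" or "wrist"; returns a dict with "image" (480x640x3 uint8, red, green, blue), "range_z" (480x640 float32, m along the optical axis (not along the pixel's ray), 0 where there is no reading), "K" (3x3 intrinsics, pixels), "R" (3x3) and "t" (3): a world point X has camera coordinates R X + t. Camera axes: x right, y down, z forward; pixel columns grow to the right and rows downward; lengths in m; the calibration is good to about 2 mm. A picture is of the moment at which its call begins.
- ctrl.hand_in(): hands the job in; it is judged then, once.
The state is a dict: "t": time; "joint_positions": joint angles; "qvel": joint speeds; "tau": joint torques, N m; "ee_pos": TCP position; "tcp_rot": TCP orientation; "wrist_force": force on the tool from outside, world axes, zero at the start; "ft_torque": the same for the moment, N m; "opening": finger opening in m; "grasp_force": force on a finger pad.
Only numpy, scipy, OpenCV 4.12 (cv2) and the standard library are available. Lean on these libraries where they do the work, as an engineer would, in place of code of your own. Each camera call takes 0.05 s, during which the arm holds its last target. There are 200 camera calls.

## Working session

There is one attempt and no reset: what is moved stays moved. The work goes in short steps, Python scripts to look and compute and a tool call to move; the robot and the scene stay as the last step left them, time stands still between calls to the robot, and variables do not carry over. Pictures are saved under pics/ and viewed, at most 10 in all, crops included, and the job is handed in when it is done.

Besides the shell and the picture viewer there is one more tool, called after "Emit:" by a JSON object that holds its "op" and its "data". jog_arm: Moves the arm, as the interface text tells. Its arguments: {"type":"object","properties":{"series":{"type":"array","items":{"type":"array","items":{"type":"array","items":{"type":"number"}}}}},"required":["series"]}

```bash
mkdir -p pics; cat > h.py <<'E'
import numpy as np, cv2, pickle
from cell import ctrl
def grab(n,tag):
    c=ctrl.camera(n); cv2.imwrite(f'pics/{tag}.png',c['image'][:,:,::-1]); pickle.dump(c,open(f'{tag}.pkl','wb')); return c
def cloud(c):
    v,u=np.mgrid[0:480,0:640]; z=c['range_z']; K=c['K']
    P=np.stack([(u-K[0,2])/K[0,0]*z,(v-K[1,2])/K[1,1]*z,z],-1)
    return (P-c['t'])@c['R']
E
python3 - <<'E'
from h import *
s=ctrl.observe(); print(s)
for n in('scene','side'):
    c=grab(n,n+'0'); print(n,-c['R'].T@c['t'],c['R'][2])
E
```

```text
{'t': 0.0, 'joint_positions': array([ 1.60120832,  0.50187399, -0.42677599,  1.55142553,  0.22080439,
        1.13832131, -0.21029377]), 'qvel': array([ 0.00210937,  0.00107263, -0.00081187, -0.00118221,  0.00102776,
       -0.00017166, -0.00031443]), 'tau': array([ 3.91148360e-04, -5.66602957e+01, -5.81527904e+00, -2.79116678e+01,
       -6.83608116e-02,  3.10182245e-02,  1.65987481e-04]), 'ee_pos': array([ 0.14973318, -0.63179987,  0.22567082]), 'tcp_rot': array([-3.11837716e+00, -3.64679110e-01,  2.65273077e-04]), 'wrist_force': array([ 0.52569938, -0.56111501,  0.18215814]), 'ft_torque': array([-0.0191643 , -0.00790863, -0.03821717]), 'grasp_force': 0.0, 'opening': 0.09183970561044631}
scene [ 1.45142168 -0.35840827  0.91978711] [-0.7326948   0.26795685 -0.62558569]
side [0.04732573 0.98409635 0.83705579] [ 0.39165301 -0.75145485 -0.53096471]
```

View pics/scene0.png

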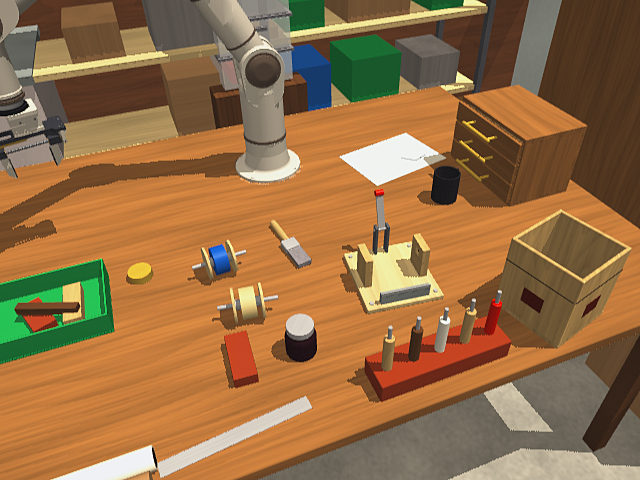

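View pics/side0.png

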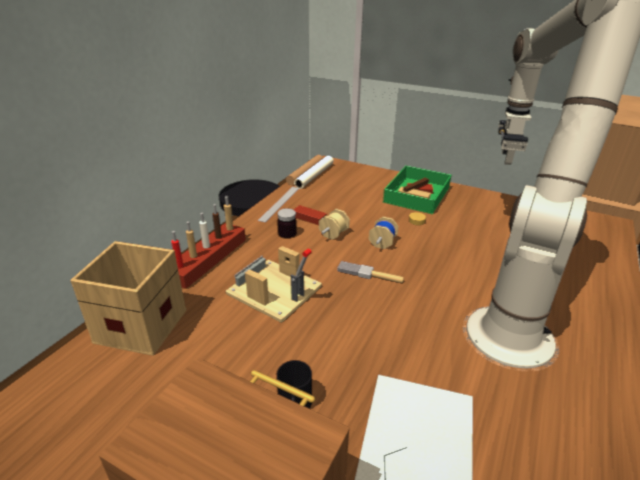

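The scene view shows the blue roll at (220,261), the cream roll at (248,305), the holder at about (393,275), and the red tip at (379,193). The side view shows the same things, with the blue roll at (383,233) and the holder at (275,285).

```bash
python3 - <<'E'
from h import *
D={n:pickle.load(open(n+'0.pkl','rb')) for n in('scene','side')}
box={'scene':dict(blue=(185,228,260,290),hold=(335,180,450,320)),'side':dict(blue=(360,212,402,252),hold=(222,240,325,318))}
for n,c in D.items():
    P=cloud(c); hsv=cv2.cvtColor(c['image'],cv2.COLOR_RGB2HSV)
    def sub(b):
        x0,y0,x1,y1=b; return P[y0:y1,x0:x1].reshape(-1,3),hsv[y0:y1,x0:x1].reshape(-1,3).astype(int)
    p,h=sub(box[n]['blue'])
    m=(h[:,0]>100)&(h[:,0]<130)&(h[:,1]>120)&(p[:,2]>.01); q=p[m]
    print(n,'blue',m.sum(),np.median(q,0),q.min(0),q.max(0))
    a=p[(p[:,2]>.008)&(p[:,2]<.1)]; print(' all above',len(a),a.min(0),a.max(0))
    r=cv2.minAreaRect((a[:,:2]*1000).astype(np.float32)); print(' rect',r)
    pin=a[(h[(p[:,2]>.008)&(p[:,2]<.1)][:,1]<60)&(abs(a[:,2]-.04)<.012)]; print(' pins',len(pin)); 
    p,h=sub(box[n]['hold'])
    t=p[abs(p[:,2]-.1)<.004]; t=t[(h[abs(p[:,2]-.1)<.004][:,1]>50)]
    k,l,ct=cv2.kmeans((t[:,:2]*1000).astype(np.float32),2,None,(3,50,.01),5,0)
    for i in(0,1): print(' cheek top',cv2.minAreaRect((t[l.ravel()==i,:2]*1000).astype(np.float32)),(l==i).sum())
    b=p[abs(p[:,2]-.015)<.004]; print(' base',cv2.minAreaRect((b[:,:2]*1000).astype(np.float32)),b[:,2].mean())
    red=((h[:,0]<6)|(h[:,0]>174))&(h[:,1]>190)&(p[:,2]>.1); print(' red',red.sum(),p[red].mean(0))
E
```

```text
scene blue 421 [ 0.47018916 -0.26044489  0.06281574] [ 0.4234652  -0.27890206  0.01114525] [ 0.48892719 -0.23852654  0.07904558]
 all above 1001 [ 0.40416301 -0.32936647  0.00815908] [ 0.62479578 -0.19124896  0.08407569]
 rect ((512.8965454101562, -262.59893798828125), (137.67929077148438, 219.3777313232422), 87.95952606201172)
 pins 125
 cheek top ((604.5200805664062, 188.04449462890625), (141.01556396484375, 40.93572998046875), 15.024925231933594) 153
 cheek top ((592.6451416015625, 76.11356353759766), (36.53851318359375, 143.3062286376953), 61.18003463745117) 160
 base ((534.1107788085938, 196.97283935546875), (257.00927734375, 508.2521667480469), 55.86216735839844) 0.014919086531201184
 red 44 [0.51928979 0.14164989 0.18374234]
side blue 80 [ 0.43698758 -0.25565222  0.0713798 ] [ 0.41293413 -0.2754419   0.05125115] [ 0.46963887 -0.2389      0.07833345]
 all above 649 [ 0.40582774 -0.29338473  0.00812458] [ 0.49167126 -0.18496565  0.08220166]
 rect ((446.13751220703125, -238.8321533203125), (82.18106079101562, 107.81367492675781), 5.177581310272217)
 pins 29
 cheek top ((604.226806640625, 193.12619018554688), (138.16802978515625, 42.25595474243164), 19.708436965942383) 125
 cheek top ((591.932861328125, 84.5338134765625), (39.40582275390625, 145.47116088867188), 58.41933059692383) 100
 base ((705.2139892578125, 120.23809814453125), (208.08712768554688, 368.89727783203125), 77.4438247680664) 0.014476461180495283
 red 44 [0.50247928 0.17121018 0.19781422]
```

```bash
cat >> h.py <<'E'
def ray(c,u,v,z):
    d=c['R'].T@np.linalg.inv(c['K'])@[u,v,1]; o=-c['R'].T@c['t']; return o+d*(z-o[2])/d[2]
E
python3 - <<'E'
from h import *
c=pickle.load(open('scene0.pkl','rb'));s=pickle.load(open('side0.pkl','rb'))
for u,v in((193,267),(245,251)): print('pin',ray(c,u,v,.04))
print('red',ray(c,379,193,.179),ray(s,306,253,.179))
for n,q in (('c',c),('s',s)):
    P=cloud(q);h=cv2.cvtColor(q['image'],cv2.COLOR_RGB2HSV)
    m=((abs(P[...,2]-.1)<.006)&(h[...,1]>50)&(P[...,0]>.5)&(P[...,0]<.7)&(P[...,1]>0)&(P[...,1]<.3)).astype(np.uint8)
    m=cv2.morphologyEx(m,cv2.MORPH_OPEN,np.ones((2,2),np.uint8))
    k,l,st,ce=cv2.connectedComponentsWithStats(m)
    for i in range(1,k):
        if st[i,4]>20: print(n,st[i],ray(q,*ce[i],.1))
a=cv2.resize(c['image'][180:320,180:450],None,fx=2.9,fy=2.9); b=cv2.resize(s['image'][240:320,222:402],None,fx=4.3,fy=4.3)
cv2.imwrite('pics/a.png',a[:,:,::-1])
E
```

```text
pin [ 0.44860907 -0.32577229  0.04      ]
pin [ 0.43981026 -0.19060984  0.04      ]
red [0.51636643 0.14440943 0.179     ] [0.51529075 0.15081753 0.179     ]
c [414 235  17  19 157] [0.64837908 0.19843501 0.1       ]
c [359 245  15  20 168] [0.6309215  0.05835133 0.1       ]
s [279 247  21  11 105] [0.6164817  0.07053038 0.1       ]
s [246 271  22  12 127] [0.63384119 0.21009734 0.1       ]
```

View pics/a.png

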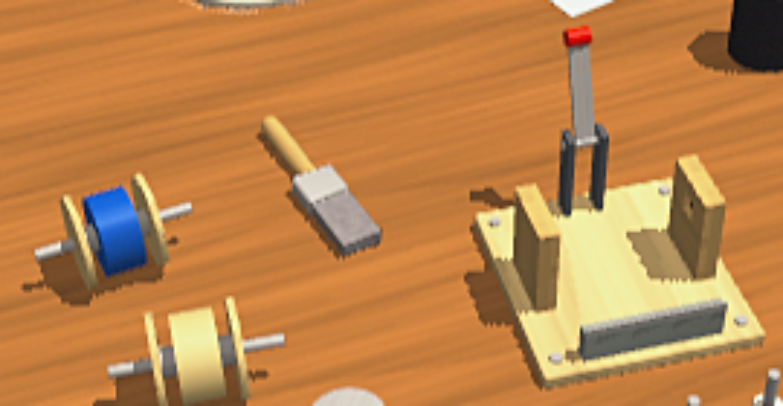

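The crop confirms that the pins, cheeks and red tip match the given sizes: cheek spacing measures 142 mm and the pins about 136 mm. I'll move over the blue roll.

Emit:
{"op": "jog_arm", "data": {"series": [[[24.5,31.2,6,0,0,-0.8,91.8],[24.5,31.2,6,0,0,-0.8,91.8],[24.5,31.2,6,0,0,-0.8,91.8],[24.5,31.2,6,0,0,-0.8,91.8],[24.5,31.2,6,0,0,-0.8,91.8],[24.5,31.2,6,0,0,-0.8,91.8],[24.5,31.2,6,0,0,-0.8,91.8],[24.5,31.2,6,0,0,-0.8,91.8],[24.5,31.2,6,0,0,-0.8,91.8],[24.5,31.2,6,0,0,-0.8,91.8],[24.5,31.2,6,0,0,-0.8,91.8],[24.5,31.2,6,0,0,-0.8,91.8],[0,0,0,0,0,0,91.8],[0,0,0,0,0,0,91.8]]]}}

```text
t: 1.5
ee_pos: [0.4443, -0.2571, 0.2986]
tcp_rot: [3.14, 0.107, -0.0]
wrist_force: [-0.9, -0.6, -0.5]
opening: 0.0918
grasp_force: 0.0
```

```bash
python3 - <<'E'
from h import *
c=grab('wrist','w1'); print(-c['R'].T@c['t'],c['R'][2]); s=ctrl.observe(); print(s['ee_pos'],s['tcp_rot'],s['t'],s['joint_positions'],s['wrist_force'])
E
```

```text
[ 0.51116586 -0.25273363  0.45627549] [-0.24663024 -0.01640061 -0.96897087]
[ 0.443407   -0.25841892  0.29830628] [ 3.13977666e+00  1.02916685e-01 -1.60341919e-03] 1.55 [ 1.0565371   0.2089173  -0.66623926  1.79606382  0.13940423  1.18466651
 -1.15721954] [-1.27929221 -0.31458714 -0.50103077]
```

View pics/w1.png

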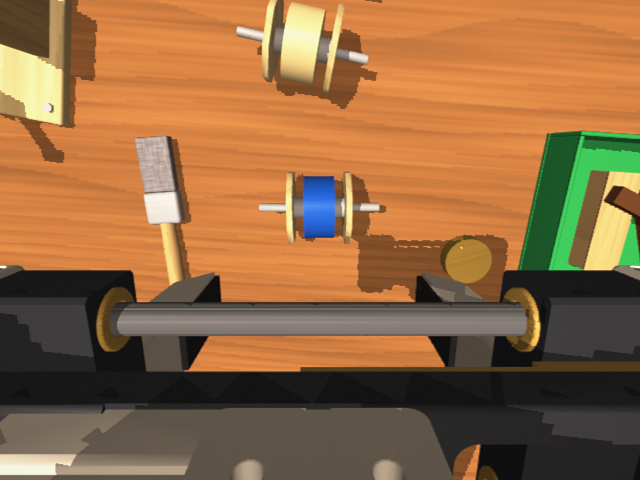

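The wrist view shows the blue roll square to the tool, with its tape at (319,208) and pin ends at (260,208) and (379,208). The fingers are at (180,310) and (455,310).

```bash
python3 - <<'E'
from h import *
c=pickle.load(open('w1.pkl','rb'));P=cloud(c);h=cv2.cvtColor(c['image'],cv2.COLOR_RGB2HSV)
a=ray(c,259.5,208,.04);b=ray(c,379.5,208,.04);print(a,b,(a+b)/2,np.linalg.norm(a-b))
for y in(-.02,0,.02): pass
m=(h[...,0]>100)&(h[...,0]<130)&(h[...,1]>120); m[280:]=0; m[:160]=0
v,u=np.nonzero(m); r=(u.min(),u.max(),v.min(),v.max()); print(r)
q=P[m]; q=q[q[:,2]>.06]; print('tape',np.median(q,0),q.max(0)); t=q[q[:,2]>q[:,2].max()-.004]; print(t.mean(0))
m=np.zeros((480,640),bool); m[165:250,255:385]=1; f=P[m]; f=f[(f[:,2]>.07)&(f[:,2]<.09)]; print('flange tops',f.mean(0),f.min(0),f.max(0))
E
```

```text
[ 0.44094061 -0.18893528  0.04      ] [ 0.45058085 -0.32912077  0.04      ] [ 0.44576073 -0.25902802  0.04      ] 0.14051656743534277
(np.int64(303), np.int64(334), np.int64(177), np.int64(237))
tape [ 0.45051278 -0.25768805  0.07262867] [ 0.51116586 -0.23966169  0.45627549]
[ 0.51116586 -0.25273363  0.45627549]
flange tops [ 0.44791121 -0.25779937  0.07524889] [ 0.41818058 -0.29431605  0.07000129] [ 0.47612081 -0.22129121  0.08157815]
```

Emit:
{"op": "jog_arm", "data": {"series": [[[0.5,-0.1,-40,0,0,0,91.8],[0.5,-0.1,-40,0,0,0,91.8],[0.5,-0.1,-40,0,0,0,91.8],[0.5,-0.1,-40,0,0,0,91.8],[0.3,-0.2,-30,0,0,0,91.8],[0,0,-20,0,0,0,91.8],[0,0,-20,0,0,0,91.8],[0,0,-10,0,0,0,91.8],[0,0,-6,0,0,0,91.8],[0,0,0,0,0,0,91.8],[0,0,0,0,0,0,91.8]]]}}

```text
t: 2.65
ee_pos: [0.4466, -0.2592, 0.0534]
tcp_rot: [3.139, 0.102, 0.001]
wrist_force: [-0.7, 0.1, -0.1]
opening: 0.0918
grasp_force: 0.0
```

Emit:
{"op": "jog_arm", "data": {"series": [[[0,0,0,0,0,0,30],[0,0,0,0,0,0,30],[0,0,0,0,0,0,30],[0,0,0,0,0,0,30],[0,0,0,0,0,0,30],[0,0,0,0,0,0,30],[0,0,0,0,0,0,30],[0,0,0,0,0,0,30]]]}}

```text
t: 3.45
ee_pos: [0.4468, -0.2589, 0.0532]
tcp_rot: [3.139, 0.103, 0.001]
wrist_force: [1.4, 0.3, 4.7]
opening: 0.0459
grasp_force: 30.0
```

Emit:
{"op": "jog_arm", "data": {"series": [[[0,0,5,0,0,0,30],[0,0,15,0,0,0,30],[0,0,25,0,0,0,30],[0,0,35,0,0,0,30],[0,10,40,0,0,0,30],[5,20,40,0,0,-1,30],[10,30,35,0,0,-1,30],[10,35,30,0,0,-1,30],[10,40,25,0,0,-1,30],[10,40,15,0,0,-1,30],[10,40,15,0,0,-1,30],[10,40,0,0,0,-1,30],[10,40,0,0,0,-1,30],[10,40,0,0,0,-1,30],[10,35,0,0,0,-1,30],[10,20,0,0,0,-1,30],[10,10,0,0,0,0,30],[5,0,0,0,0,0,30],[0,0,0,0,0,0,30],[0,0,0,0,0,0,30]]]}}

```text
t: 5.45
ee_pos: [0.5663, 0.1393, 0.3325]
tcp_rot: [3.134, -0.202, -0.001]
wrist_force: [0.2, -0.5, -2.3]
opening: 0.0456
grasp_force: 30.0
```

```bash
python3 - <<'E'
from h import *
c=grab('wrist','w2'); s=ctrl.observe(); print(s['ee_pos'],s['tcp_rot'],s['t'],s['opening'],s['grasp_force'],s['wrist_force'])
E
```

```text
[0.56618673 0.13943961 0.33258185] [ 3.13401273e+00 -2.02416779e-01 -8.84917801e-04] 5.5 0.04476550478455656 29.999431148171425 [-0.40441491  0.87914352 -2.17344463]
```

View pics/w2.png

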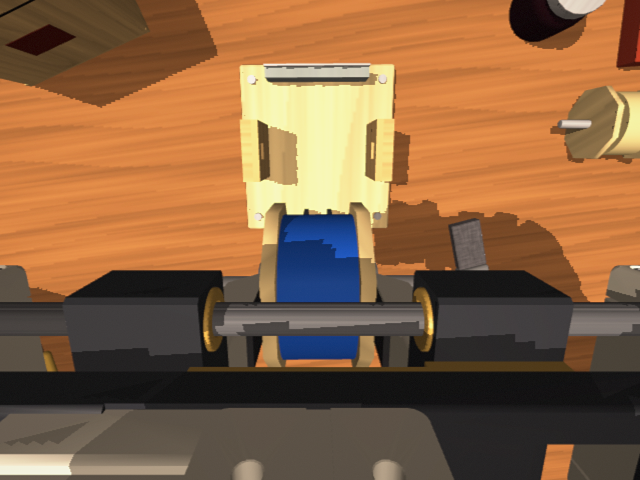

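The wrist view shows the base corners at about (241,66) and (394,66), cheek tops at about x 241–259 and 378–393 over y 120–181, and the blue roll held square at (319,285).

```bash
python3 - <<'E'
from h import *
c=pickle.load(open('w2.pkl','rb'));P=cloud(c)
R=np.zeros((480,640),bool);R[50:205,225:410]=1
for z,n in((.1,'cheek'),(.015,'base')):
    m=(R&(abs(P[...,2]-z)<.006)).astype(np.uint8); k,l,st,ce=cv2.connectedComponentsWithStats(m)
    for i in range(1,k):
        if st[i,4]>150:
            v,u=np.nonzero(l==i); box=cv2.minAreaRect(np.c_[u,v].astype(np.float32))
            W=np.array([ray(c,*p,z)[:2] for p in cv2.boxPoints(box)]); print(n,st[i],'zmed',np.median(P[l==i][:,2]).round(4)); print(W.round(4).tolist(),'mean',W.mean(0),'cent',ray(c,*ce[i],z)[:2])
s=ctrl.observe();a=s['tcp_rot'];print('tool yaw',np.degrees(2*np.arctan2(a[1],a[0])))
# held roll: blue columns/centre
h=cv2.cvtColor(c['image'],cv2.COLOR_RGB2HSV);m=(h[...,0]>105)&(h[...,0]<125)&(h[...,1]>150)&(h[...,2]>80);m[:200]=0;m[300:]=0;m[:,:250]=0;m[:,390:]=0
for v in(230,250,270,290):
    u=np.nonzero(m[v])[0]; print(v,u.min(),u.max(),P[v,(u.min()+u.max())//2], P[v,u.min()+1],P[v,u.max()-1])
E
```

```text
cheek [ 240  119   21   63 1121] zmed 0.0998
[[0.6739, 0.2071], [0.6724, 0.1883], [0.6085, 0.1957], [0.6101, 0.2153]] mean [0.64121009 0.20161428] cent [0.64202638 0.20162421]
cheek [ 374  119   20   62 1103] zmed 0.0996
[[0.594, 0.0751], [0.6564, 0.0671], [0.6534, 0.0488], [0.5908, 0.0561]] mean [0.62365255 0.06177461] cent [0.62430879 0.06172321]
base [  239    64   155   141 16045] zmed 0.0147
[[0.7453, 0.2124], [0.7213, 0.0269], [0.5506, 0.04], [0.577, 0.2436]] mean [0.64857234 0.13073403] cent [0.64948806 0.12959866]
tool yaw -7.390870360770409
230 280 354 [0.59865657 0.13550174 0.33455568] [0.60070441 0.15137263 0.33451626] [0.59658881 0.11963032 0.3345063 ]
250 279 357 [0.5918294  0.13594745 0.34310487] [0.59415951 0.15186583 0.34404588] [0.58990137 0.11993023 0.34362797]
270 277 358 [0.58495554 0.1372623  0.34892586] [0.58723873 0.15321757 0.34954712] [0.58282163 0.12079423 0.34893012]
290 277 358 [0.57768569 0.13820181 0.3527441 ] [0.57986861 0.15399708 0.3530725 ] [0.57521539 0.1218859  0.35187731]
```

Emit:
{"op": "jog_arm", "data": {"series": [[[15,-1.7,0,0,0,0.2,30],[20,-2,0,0,0,0,30],[20,-2,-5,0,0,0,30],[12.3,-2,-25,0,0,0,30],[0,0,-30,0,0,0,30],[0,0,-30,0,0,0,30],[0,0,-30,0,0,0,30],[0,0,-25,0,0,0,30],[0,0,-15,0,0,0,30],[0,0,-7,0,0,0,30],[0,0,0,0,0,0,30],[0,0,0,0,0,0,30]]]}}

```text
t: 6.7
ee_pos: [0.6344, 0.1338, 0.1671]
tcp_rot: [-3.135, 0.194, -0.003]
wrist_force: [0.3, -0.2, -2.3]
opening: 0.0448
grasp_force: 30.0
```

```bash
python3 - <<'E'
from h import *
s=ctrl.observe(); print(s['ee_pos'],s['tcp_rot'],s['opening'],s['grasp_force'])
a=s['tcp_rot'];print('yaw',np.degrees(2*np.arctan2(a[1],a[0])))
c=grab('wrist','w3');q=grab('scene','s3')
a=c['image'][:300,200:440]; b=cv2.resize(q['image'][180:320,330:450],None,fx=2.5,fy=2.5)
b=cv2.copyMakeBorder(b,0,600-b.shape[0],0,0,0); a=cv2.resize(a,(480,600)); cv2.imwrite('pics/m3.png',np.hstack([a,b])[:,:,::-1])
E
```

```text
[0.63443038 0.13383931 0.16708019] [-3.13498095e+00  1.93832963e-01 -3.03877445e-03] 0.044812354261765226 29.999536871910095
yaw 352.92391795564185
```

View pics/m3.png

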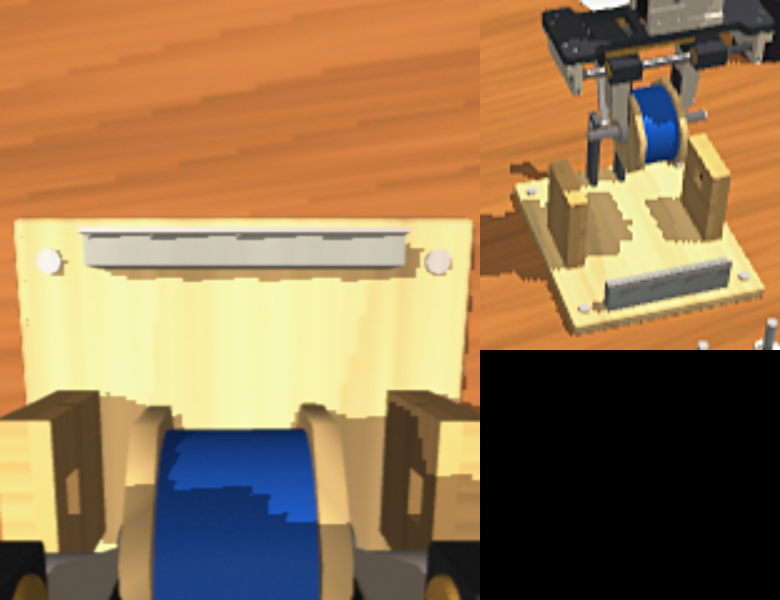

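The picture shows the roll at mid-image x about 236 against a cheek midpoint of about 243 (2× crop). That is about 2 mm too far to +y, and the measured TCP agrees. I'll correct it and lower.

Emit:
{"op": "jog_arm", "data": {"series": [[[-0.5,-1,0,0,0,0,30],[-0.5,-1.2,0,0,0,0,30],[0,0,-5,0,0,0,30],[0,0,-7,0,0,0,30]]]}}

```text
t: 7.2
ee_pos: [0.6329, 0.1314, 0.1538]
tcp_rot: [-3.136, 0.194, -0.002]
wrist_force: [-0.1, -0.5, -3.2]
opening: 0.0455
grasp_force: 30.0
```

```bash
python3 - <<'E'
from h import *
c=grab('wrist','w4');P=cloud(c);s=ctrl.observe();print(s['ee_pos'],s['wrist_force'])
o=np.array([.6332,.1317]);a=np.radians(-7.15);X=np.array([np.cos(a),np.sin(a)]);Y=np.array([-X[1],X[0]])
R=np.zeros((480,640),bool);R[:300,:]=1
m=R&(abs(P[...,2]-.1)<.004); q=P[m][:,:2]-o; x=q@X;y=q@Y; k=(abs(x)<.04)&(abs(y)<.09)
x,y=x[k],y[k]; print('inner faces',[np.percentile(y[(y>0)],2),np.percentile(y[y<0],98)],'x max',x.max(),len(x))
h=cv2.cvtColor(c['image'],cv2.COLOR_RGB2HSV);m=(h[...,0]>105)&(h[...,0]<125)&(h[...,1]>150)&R
v,u=np.nonzero(m)
for r in range(v.min()+10,300,15):
    w=u[(v==r)&(u>240)&(u<400)]; A=P[r,w.min()+1];B=P[r,w.max()-1]; print(r,(A[:2]-o)@Y,(B[:2]-o)@Y,(A[:2]-o)@X,A[2],B[2])
E
```

```text
[0.63186071 0.13101811 0.15194561] [-0.325306   -0.46828922 -3.28841571]
inner faces [np.float64(0.061649896165007864), np.float64(-0.06213356868567928)] x max 0.0315312187977711 3677
225 0.01599439954393255 -0.016099015450100156 0.033864522860325576 0.15235795233459884 0.15309648790119293
240 0.016141165217633476 -0.016261246106807518 0.02898798149430079 0.1608953866137955 0.16179416333561566
255 0.01618448781783445 -0.016346412207564873 0.023674019744106965 0.16584779200079464 0.166600034126467
270 0.015785362525288595 -0.016467774054234146 0.01867300280777423 0.17081243432212262 0.17085604863809947
285 0.016011943651997748 -0.016255345569014253 0.013235680931942042 0.1738279710091083 0.17429888362792947
```

Centred to within 0.3 mm. Lowering to an axle height of about 75 mm.

Emit:
{"op": "jog_arm", "data": {"series": [[[0.5,0,-8,0,0,0,30],[0,0,-10,0,0,0,30],[0,0,-10,0,0,0,30],[0,0,-10,0,0,0,30],[0,0,-10,0,0,0,30],[0,0,-8,0,0,0,30],[0,0,-6,0,0,0,30],[0,0,-3,0,0,0,30],[0,0,0,0,0,0,30],[0,0,0,0,0,0,30]]]}}

```text
t: 8.25
ee_pos: [0.6333, 0.1316, 0.0891]
tcp_rot: [-3.135, 0.193, -0.001]
wrist_force: [0.2, 0.0, -1.9]
opening: 0.0451
grasp_force: 30.0
```

```bash
python3 - <<'E'
from h import *
c=grab('wrist','w5');P=cloud(c);s=ctrl.observe();print(s['ee_pos'],s['wrist_force'],s['opening'])
o=np.array([.6332,.1317]);a=np.radians(-7.15);X=np.array([np.cos(a),np.sin(a)]);Y=np.array([-X[1],X[0]])
h=cv2.cvtColor(c['image'],cv2.COLOR_RGB2HSV);m=(h[...,0]>105)&(h[...,0]<125)&(h[...,1]>150);m[300:]=0;m[:,:240]=0;m[:,400:]=0
q=P[m];x=(q[:,:2]-o)@X;y=(q[:,:2]-o)@Y;k=(abs(y)<.013)&(abs(x)<.04);x,z=x[k],q[k,2]
from scipy.optimize import least_squares
print(least_squares(lambda p:np.hypot(x-p[0],z-p[1])-.036,[0,.075],loss='soft_l1',f_scale=.001).x,y.min(),y.max(),len(x))
E
```

```text
[0.63348532 0.1316026  0.0892453 ] [ 1.39215672  0.00534027 -1.84802155] 0.045439279274501386
[0.00058087 0.07516761] -0.01679970372122232 0.016930186486006988 5132
```

The axle is at x +0.6 mm and z 75 mm. I'll lower 1 mm and release gently.

Emit:
{"op": "jog_arm", "data": {"series": [[[0,0,-1,0,0,0,30],[0,0,0,0,0,0,48],[0,0,0,0,0,0,52],[0,0,0,0,0,0,56],[0,0,0,0,0,0,60],[0,0,0,0,0,0,64],[0,0,0,0,0,0,68],[0,0,0,0,0,0,72],[0,0,0,0,0,0,76],[0,0,0,0,0,0,78],[0,0,0,0,0,0,78],[0,0,0,0,0,0,78]]]}}

```text
t: 9.5
ee_pos: [0.6332, 0.1316, 0.0879]
tcp_rot: [-3.136, 0.193, -0.001]
wrist_force: [-0.2, -0.2, 0.9]
opening: 0.0779
grasp_force: 0.0
```

```bash
python3 - <<'E'
from h import *
c=grab('wrist','w6');P=cloud(c);s=ctrl.observe();print(s['ee_pos'],s['wrist_force'],s['opening'])
o=np.array([.6332,.1317]);a=np.radians(-7.15);X=np.array([np.cos(a),np.sin(a)]);Y=np.array([-X[1],X[0]])
h=cv2.cvtColor(c['image'],cv2.COLOR_RGB2HSV);m=(h[...,0]>105)&(h[...,0]<125)&(h[...,1]>150);m[300:]=0;m[:,:240]=0;m[:,400:]=0
q=P[m];x=(q[:,:2]-o)@X;y=(q[:,:2]-o)@Y;k=(abs(y)<.013)&(abs(x)<.04);x,z=x[k],q[k,2]
from scipy.optimize import least_squares
print(least_squares(lambda p:np.hypot(x-p[0],z-p[1])-.036,[0,.075],loss='soft_l1',f_scale=.001).x,y.min(),y.max(),len(x))
E
```

```text
[0.63318532 0.1315081  0.08786315] [-0.32822384  0.23856225 -0.18748799] 0.07801010280975569
[0.00032548 0.07409466] -0.017217253782275097 0.016563957820759662 5129
```

View pics/w6.png

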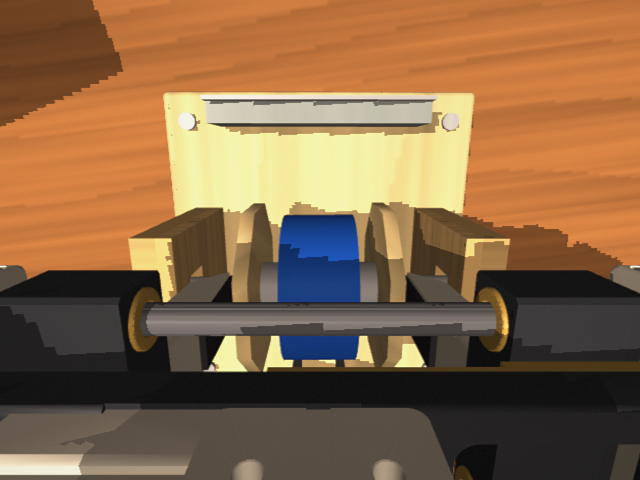

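The view shows both flanges sprung out symmetrically (about x 255 and 387) with the tape centred at (319,285). The fit gives x +0.3 mm and z 74 mm, so it is seated. I'll lift away and go behind the drag arm.

Emit:
{"op": "jog_arm", "data": {"series": [[[0,0,4,0,0,0,78],[0,0,8,0,0,0,78],[0,0,12,0,0,0,78],[0,0,15,0,0,0,78],[0,0,20,0,0,0,78],[0,0,30,0,0,0,78],[0,0,40,0,0,0,0],[0,0,35,0,0,0,0],[-10,1.4,18,0,0,0,0],[-25,3,0,0,0,0,0],[-35,4,0,0,0,0,0],[-35,5,0,0,0,0,0],[-35,4,0,0,0,0,0],[-20,3,0,0,0,0,0],[-9,1,0,0,0,0,0],[0,0,0,0,0,0,0],[0,0,0,0,0,0,0]]]}}

```text
t: 11.25
ee_pos: [0.4654, 0.1525, 0.2705]
tcp_rot: [-3.135, 0.195, -0.003]
wrist_force: [-0.1, 0.2, -0.6]
opening: 0.0005
grasp_force: 0.0
```

```bash
python3 - <<'E'
from h import *
c=grab('scene','s7');P=cloud(c);s=ctrl.observe();print(s['ee_pos'],s['opening'])
cv2.imwrite('pics/s7c.png',cv2.resize(c['image'][150:320,300:460],None,fx=3.5,fy=3.5)[:,:,::-1])
h=cv2.cvtColor(c['image'],cv2.COLOR_RGB2HSV);m=((h[...,0]<6)|(h[...,0]>174))&(h[...,1]>190);m[:, :350]=0;m[:,410:]=0;m[:170]=0;m[220:]=0
v,u=np.nonzero(m);print(u.mean(),v.mean(),ray(c,u.mean(),v.mean(),.179))
E
```

```text
[0.46549196 0.15250795 0.2702366 ] 0.0007816628259544206
378.72340425531917 192.2340425531915 [0.5131548  0.14523839 0.179     ]
```

View pics/s7c.png

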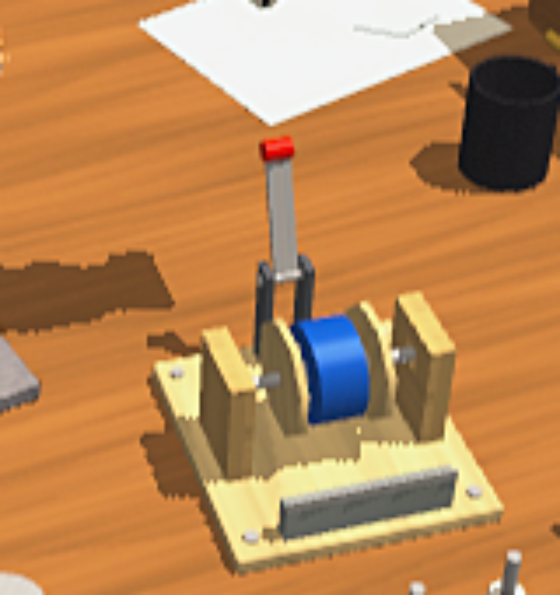

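The picture shows the roll between the cheeks with both pins in the recesses at about (265,380) and (400,355) of the crop. The red tip, at (277,148), is still parked. I'll lower behind it and push.

Emit:
{"op": "jog_arm", "data": {"series": [[[0,0,-20,0,0,0,0],[0,0,-30,0,0,0,0],[0,0,-30,0,0,0,0],[0,0,-18,0,0,0,0],[0,0,-7,0,0,0,0],[9.9,-1.2,0,0,0,0,0],[9.9,-1.2,0,0,0,0,0],[9.9,-1.2,0,0,0,0,0],[9.9,-1.2,0,0,0,0,0],[7.9,-1,0,0,0,0,0],[7.9,-1,0,0,0,0,0],[7.9,-1,0,0,0,0,0],[7.9,-1,0,0,0,0,0],[5,-0.6,0,0,0,0,0],[4,-0.5,0,0,0,0,0],[0,0,0,0,0,0,0],[0,0,0,0,0,0,0],[0,0,0,0,0,0,0]]]}}

```text
t: 13.1
ee_pos: [0.5439, 0.1431, 0.1647]
tcp_rot: [3.136, -0.193, -0.0]
wrist_force: [0.1, -0.1, 0.2]
opening: 0.0004
grasp_force: 0.0
```

```bash
python3 - <<'E'
from h import *
c=grab('scene','s8');s=ctrl.observe();print(s['ee_pos'],s['wrist_force'])
cv2.imwrite('pics/s8c.png',cv2.resize(c['image'][120:320,300:460],None,fx=3,fy=3)[:,:,::-1])
E
```

```text
[0.54398316 0.14303486 0.16473765] [-0.14000158  0.06124699  0.22963267]
```

View pics/s8c.png

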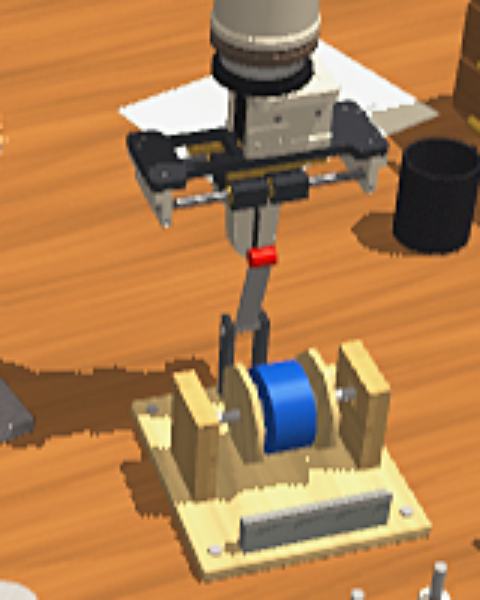

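The arm is past upright, with its tip at (262,257) of the crop, and the finger is still behind it. I'll push a little further.

Emit:
{"op": "jog_arm", "data": {"series": [[[8,-1,0,0,0,0,0],[8,-1,0,0,0,0,0],[8,-1,0,0,0,0,0],[6,-0.8,0,0,0,0,0],[0,0,0,0,0,0,0],[0,0,0,0,0,0,0],[0,0,0,0,0,0,0],[0,0,0,0,0,0,0],[0,0,0,0,0,0,0],[0,0,0,0,0,0,0],[0,0,0,0,0,0,0],[-20,2.5,10,0,0,0,0],[-30,4,20,0,0,0,0],[-30,4,30,0,0,0,0],[0,0,30,0,0,0,0],[0,0,0,0,0,0,0],[0,0,0,0,0,0,0]]]}}

```text
t: 14.85
ee_pos: [0.4949, 0.1494, 0.2554]
tcp_rot: [3.135, -0.194, 0.004]
wrist_force: [-0.3, -0.3, -0.3]
opening: 0.0003
grasp_force: 0.0
```

```bash
python3 - <<'E'
from h import *
c=grab('scene','s9');P=cloud(c);s=ctrl.observe();print(s['ee_pos'],s['wrist_force'],s['t'])
cv2.imwrite('pics/s9c.png',cv2.resize(c['image'][150:320,300:460],None,fx=3.5,fy=3.5)[:,:,::-1])
o=np.array([.6332,.1317]);a=np.radians(-7.15);X=np.array([np.cos(a),np.sin(a)]);Y=np.array([-X[1],X[0]])
h=cv2.cvtColor(c['image'],cv2.COLOR_RGB2HSV);m=((h[...,0]<6)|(h[...,0]>174))&(h[...,1]>190);m[:, :350]=0;m[:,430:]=0;m[:170]=0;m[290:]=0
q=np.median(P[m],0);print('red',(q[:2]-o)@X,(q[:2]-o)@Y,q[2])
E
```

```text
[0.49433093 0.14913555 0.25441576] [ 0.19520088 -0.33044259 -0.42932294] 14.9
red 0.00946020257779575 -0.0034938462469407353 0.12262969232435064
```

View pics/s9c.png

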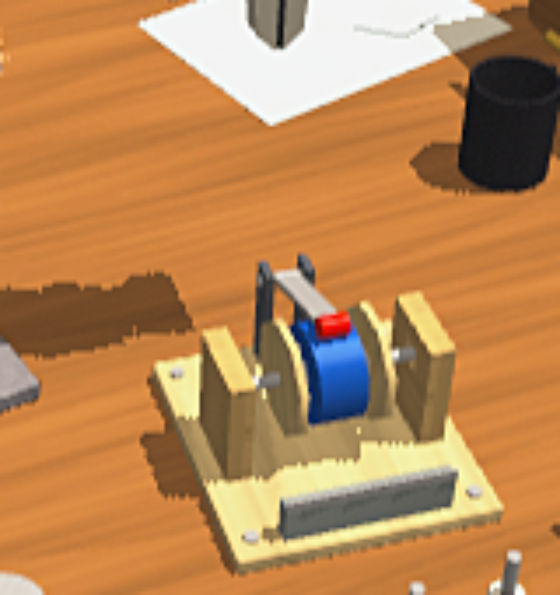

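The drag arm rests on the tape, with the red roller at (333,325) of the crop. The roll is seated and the gripper is clear.

```bash
python3 -c "
from cell import ctrl
print(ctrl.hand_in())"
```

```text
the job is handed in; nothing more can be done
None
```

The blue roll is seated with both pins in the recesses and the drag arm rests on the tape; I handed the job in at 14.9 s, with the gripper clear, but no verdict came back.

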